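# Change the blade of the slab trimmer

## Robot

A 7-joint arm with a two-finger parallel gripper is mounted at the origin on the work surface. World frame = base frame: x ahead of the robot, y to its left, z up, the work surface at z = 0. Lengths are in m, angles in rad, forces in N, time in s.
With the tool pointing down it reaches from about 0.425 to 0.925 m from the base axis. Payload 6.8 kg.
Tool frame: the origin (TCP) lies on the mounting face of the last link; the fingertips stand 173 mm ahead of it and the grasp point (between the pads) lies 155 mm ahead of it; z points along the fingers, y is the line along which they close (so a half turn about z gives the same grasp; the last joint's range is limited). The gripper opens to 85 mm and grips with 20 to 120 N. Pads are 22 mm wide; open, the fingers measure 114 mm over their backs; the gripper's body (76 mm by 85 mm) begins 54 mm behind the grasp point. The pads swing forward as they close: fully open they stand 13 mm farther back than shut.
Start: joints at [1.175, 0.477, 0.022, 1.555, -0.011, 1.109, -0.083], TCP at [0.192, -0.647, 0.405] pointing down, gripper open.
Joint ranges: [-2.96, 2.96], [-0.34, 2.1], [-1.41, 1.46], [0.24, 2.44], [-1.37, 4.51], [0.17, 1.92], [-2.96, 2.96]. Speed limits (rad/s): [2.39, 2.39, 3.14, 3.14, 3.14, 3.14, 3.14].

## Interface

Orientations are given as a rotation vector (axis times angle).
In Python, from bench import r gives the robot as it stands.
- The arm moves only by the tool carry_out, never from a script. Its argument "moves" is a list of rows, each a list of 5 numbers: the shift along the tool's x, y, z in m, then the turn about the tool's z in rad, then the finger opening in m, from 0 to 0.0854. In form: [[dx, dy, dz, roll, claw], ...]. A call has exactly 8 rows; each row is the pose to reach, as a shift and turn from the pose commanded when the call began, along the tool's axes at that moment; what a row does not reach only later rows make up. A row lasts 1/10 s, in which the tool goes at most 50 mm and 8.59 degrees, less where a joint would pass 70% of its speed; a pose out of reach is approached as far as the arm can. A call with a gripper value outside its range is refused whole. The fingers move at their own pace and stop on an object; "force" is the grip in N (left out, the last holds). Time passes only in rows, so rows that repeat a pose let the fingers close, or fill a call up. It gives the time, the measured TCP pose, the force, the opening and the grip force at its end, in the units of the state.
- r.get_obs(): the state, without advancing time (a new reading comes with each control period).
- r.grab_frame(name): name is "scene" or "side" or "wrist"; returns the picture (420x560x3 uint8, red, green, blue); there is no depth.
- r.calibration(name): a dict with "fx", "fy", "cx", "cy" (pixels), "k1" (the pictures are not rectified: a ray, as slopes to the right and down, at radius r is drawn at 1 + k1 r^2 times it, then the intrinsics apply), "rvec" (rotation vector, rad) and "tvec" (3), from world to camera coordinates, as OpenCV has them. Camera axes: x right, y down, z forward; pixel columns grow to the right and rows downward; lengths in m; the calibration is good to about 2 mm. A picture is of the moment at which its call begins: read the wrist's pose just before it. calibration takes no time and is no camera call; for the wrist camera it gives the pose at the moment of the call.
- r.hand_in(): hands the job in; it is judged then, once.
The state is a dict: "clock": time; "joints": joint angles; "qvel": joint speeds; "tau": joint torques, N m; "tcp_pos": TCP position; "orientation": TCP orientation; "contact_force": force on the tool from outside, world axes, zero at the start; "moment": the same for the moment, N m; "grip_width": finger opening in m; "gripper_force": force on a finger pad.
Only numpy, scipy, OpenCV 4.12 (cv2) and the standard library are available. Lean on these libraries where they do the work, as an engineer would, in place of code of your own. Each camera call takes 0.05 s, during which the arm holds its last target. There are 200 camera calls.

## Task

Change the blade in the clay trimmer's holder: swing the keeper right out of the way, take out the worn blade and put it in the grey scrap tray, then take the new notched blade from its wooden rest and lay it, without dropping it, flat and straight along the bed with its notch over the pin. Finish by swinging the keeper fully shut over the new blade. Leave the plain blade without a notch, the cup, the bowl and the wooden rib where they are.

Things in the scene. Friction and masses are not known exactly. Their poses are not given: they have to be found in the camera images.
- holder: Trimmer's blade holder, fixed; place and yaw vary. Origin under the middle of the bed, at table level; x runs along the bed to the pin. Bed: steel bar 36 mm wide, top 40 mm above the table, from x = -53 to +62 mm; blades' long edges overhang it 7 mm each side, so fingers fit beside it. Grey base plate 12 mm thick, x -90 to +110, y +-75 mm; round rails at y = +-66 mm, top at 22 mm.
- pin (a point): Point on the axis of the brass locating pin, at the level of the bed's top (40 mm above the table), 48 mm along x from the holder's origin. x runs along the bed towards the keeper's pivot, y across, z up. The pin is 7 mm thick and stands 11 mm above the bed, its top 3 mm tapered.
- keeper (a joint): Angle of the keeper, a steel bar that swings level about a post 40 mm along +x from the pin. 0 = fully shut (stop), the bar over the bed pointing to the holder's -x; it grows clockwise seen from above; at 1.57 the bar points to the holder's +y, clear of the blade; stop at 1.75. Friction holds it where it is left (about 1 N at the knob moves it). Starts shut or nearly (0 to 0.2).
- keeper_knob (a point): Point on the keeper's upright black knob, a round peg 14 mm thick, 60 to 103 mm above the table, the point at 85 mm, 56 mm from the pivot. The bar under it is 18 mm wide, 53 to 60 mm above the table; a foot below the knob reaches down to 47 mm, 2 mm above the top of a blade that lies flat. x points along the bar from the knob to the pivot.
- keeper_pivot (a point): Pivot axis of the keeper, at the same height as the knob point (85 mm above the table); a post 16 mm thick, with nothing above 63 mm.
- new_blade_center (a point): New blade: flat steel, 120 x 50 x 5 mm, about 0.2 kg; the point is its centre, half-way through its thickness. x runs lengthwise to the notched end, y across, z up. Notch: slot 11 mm wide, 24 mm deep, open at the +x end. It lies lengthwise on a wooden block 90 x 34 mm, 36 mm high, its long edges overhanging, to be gripped across the 50 mm width. Seated, its x is along the pin's x.
- new_blade_notch (a point): Middle of the new blade's notch, 48 mm along +x from the blade's centre point, half-way through the thickness; same axes. Seated, it lies 2.5 mm above the pin point.
- worn_blade_center (a point): Worn blade: width, thickness and notch as the new one, but 110 mm long (x -50 to +60 mm of this point), a corner 12 x 20 mm broken off at the -x end; about 0.17 kg. The point is half-way through its thickness. It starts on the bed, notch over the pin, under the keeper.
- plain_blade_center (a point): Plain steel blade, 120 x 50 x 5 mm, without a notch, on a wooden rest like the new one's: not wanted, leave it. The point is its centre.
- scrap_tray: Grey open tray fixed to the bench, 150 mm (its x) by 140 mm (its y), 35 mm high, walls and floor 5 mm. Origin at the centre of its underside. The tray and the two blade rests swap places from start to start.
- water_cup: Terracotta cup, rim radius 36 mm, 75 mm high; leave it alone. Origin at the centre of its underside.
- wood_rib: Wooden potter's rib, 145 x 45 x 8 mm with round ends, lying on the bench; leave it alone. Origin at the centre of its underside.
- test_bowl: White bowl, rim radius 50 mm, 45 mm high; leave it alone. Origin at the centre of its underside.
There are look-alikes about, which are no part of the job. Leave any yellow look-alike of the part that bears new_blade_center alone. What is shaped like the part that bears worn_blade_center but blue is not meant.

How it is judged:
On the way, in this order (a step that is already met when the one before it is completed fails the run):
1. the keeper is swung clear (past about 69 degrees) (value of joint keeper above 1.2 rad), for 0.1 s.
2. the worn blade lies in the scrap tray, released (x of worn_blade_center in the frame of scrap_tray between -0.07 and 0.07 m and y of worn_blade_center in the frame of scrap_tray between -0.065 and 0.065 m and z of worn_blade_center in the frame of scrap_tray below 0.045 m and contact force between the fingers and worn_blade below 0.2 N), for 0.2 s.
3. the new blade lies flat on the bed, notch over the pin, released, with the keeper still open (x of new_blade_notch in the frame of pin between -0.01 and 0.01 m and y of new_blade_notch in the frame of pin between -0.0035 and 0.0035 m and z of new_blade_notch in the frame of pin between 0 and 0.0045 m and angle between the x axis of new_blade_center and the x axis of pin, either way round below 0.12 rad and angle between the z axis of new_blade_center and the z axis of pin, either way round below 0.04 rad and contact force between the fingers and new_blade below 0.2 N and value of joint keeper above 0.8 rad), for 0.2 s.
4. the keeper is shut over the new blade (value of joint keeper below 0.15 rad and x of new_blade_notch in the frame of pin between -0.01 and 0.01 m and y of new_blade_notch in the frame of pin between -0.0035 and 0.0035 m and z of new_blade_notch in the frame of pin between 0 and 0.0045 m and angle between the x axis of new_blade_center and the x axis of pin, either way round below 0.12 rad and angle between the z axis of new_blade_center and the z axis of pin, either way round below 0.04 rad), for 0.2 s.
At the end, for the whole second after the job is handed in: New blade flat on the bed, pin in its notch (10 mm lengthwise, 3.5 mm across), straight within 0.12 rad; keeper below 0.15 rad; worn blade inside the tray, centre below 45 mm; both released, at rest; plain blade within 20 mm, cup, bowl and rib within 30 mm of their start (all of step 2 and all of step 4 and contact force between the fingers and new_blade below 0.2 N and linear speed of new_blade below 0.02 m/s and linear speed of worn_blade below 0.05 m/s and distance of plain_blade_center from where it was at the start of the episode below 0.02 m and distance of each of water_cup, wood_rib, test_bowl from where it was at the start of the episode below 0.03 m); the robot touches nothing.
It fails at once if the new blade is dropped onto the holder (falling free faster than 0.5 m/s over it, a fall of about 13 mm) (horizontal distance between new_blade_notch and pin below 0.06 m and linear speed of new_blade above 0.5 m/s and contact force between the fingers and new_blade below 0.05 N).
It fails at once if the plain blade is moved by more than 20 mm (distance of plain_blade_center from where it was at the start of the episode above 0.02 m).
It fails at once if the cup, the bowl or the rib is moved by more than 30 mm (distance of any of water_cup, wood_rib, test_bowl from where it was at the start of the episode above 0.03 m).
It also fails if it takes over 72 s, if anything falls off the work surface, if the arm or the gripper's body presses on something with over 40 N, if the wrist force passes 120 N, or if a joint passes its speed limit or range.

## Working session

There is one attempt and no reset: what is moved stays moved. The work goes in short steps, Python scripts to look and compute and a tool call to move; the robot and the scene stay as the last step left them, time stands still between calls to the robot, and variables do not carry over. Pictures are saved under pics/ and viewed, at most 10 in all, crops included, and the job is handed in when it is done.

Besides the shell and the picture viewer there is one more tool, called after ">>>" as name([rows], argument=value, ...), one row to a line, values as JSON. carry_out: Moves the arm, as the interface text tells. Its arguments: {"type":"object","properties":{"moves":{"type":"array","items":{"type":"array","items":{"type":"number"}}},"force":{"type":"number"}},"required":["moves"]}

```bash
ls; mkdir -p pics
cat > h.py <<'E'
import numpy as np, cv2
from bench import r
from scipy.spatial.transform import Rotation as R
def snap(n,f):
    c=r.calibration(n); im=r.grab_frame(n)
    cv2.imwrite('pics/'+f+'.png',cv2.cvtColor(im,cv2.COLOR_RGB2BGR)); np.save('pics/'+f+'.npy',c,allow_pickle=True); return im
def cal(f): return np.load('pics/'+f+'.npy',allow_pickle=True).item()
def K(c): return np.array([[c['fx'],0,c['cx']],[0,c['fy'],c['cy']],[0,0,1.]]),np.array([0,0,0,0,0.])
def px(f,uv,z):
    "pixels -> world points at height z"
    c=cal(f); d=(np.array(uv,float).reshape(-1,2)-[c['cx'],c['cy']])/[c['fx'],c['fy']]
    rd=np.linalg.norm(d,axis=1); ru=rd.copy()
    for _ in range(30): ru=rd/(1+c['k1']*ru**2)
    s=d*(ru/np.maximum(rd,1e-9))[:,None]
    M=R.from_rotvec(np.ravel(c['rvec'])).as_matrix(); t=np.ravel(c['tvec']); o=-M.T@t
    v=np.c_[s,np.ones(len(s))]@M
    return o+v*((z-o[2])/v[:,2])[:,None]
def proj(f,P):
    c=cal(f); M=R.from_rotvec(np.ravel(c['rvec'])).as_matrix()
    q=np.atleast_2d(P)@M.T+np.ravel(c['tvec']); s=q[:,:2]/q[:,2:]
    s=s*(1+c['k1']*(s**2).sum(1))[:,None]
    return s*[c['fx'],c['fy']]+[c['cx'],c['cy']]
E
python3 - <<'E'
from h import *
a=snap('scene','s0');b=snap('side','d0');snap('wrist','w0')
o=r.get_obs();print(o)
for f in('s0','d0','w0'):
    c=cal(f);print(c); M=R.from_rotvec(np.ravel(c['rvec'])).as_matrix();print(-M.T@np.ravel(c['tvec']))
E
```

```text
pics
{'clock': 0.15, 'joints': array([ 1.17490814,  0.47762713,  0.02236239,  1.55616953, -0.01147454,
        1.10932459, -0.08311879]), 'qvel': array([-6.26021681e-04, -1.16964925e-03, -2.78015961e-05, -3.08287919e-03,
       -8.60308220e-04,  3.12494545e-04, -6.77367098e-04]), 'tau': array([ 2.55963481e-03, -5.96925259e+01,  1.60998132e+00, -2.81491542e+01,
        1.26247571e-02,  6.57064636e-03, -6.07121521e-06]), 'tcp_pos': array([ 0.19153128, -0.64705075,  0.40396103]), 'orientation': array([-3.10777770e+00, -4.50298211e-01,  5.12596178e-04]), 'contact_force': array([-0.16962648, -0.00924798, -0.18814063]), 'moment': array([-0.02492058, -0.01105382, -0.02498068]), 'gripper_force': 0.0, 'grip_width': 0.0851470104077329}
{'fx': 451.559912820519, 'fy': 451.559912820519, 'cx': 276.73987769773737, 'cy': 209.60094666532316, 'k1': -0.0359294728400647, 'rvec': array([ 2.27200705,  1.33879352, -0.38205217]), 'tvec': array([-0.28828259, -0.35676365,  1.56005263])}
[ 1.12477626 -0.29310978  1.13715275]
{'fx': 464.3342601030456, 'fy': 464.3342601030456, 'cx': 281.191099029869, 'cy': 221.41299706064447, 'k1': -0.12569484122518618, 'rvec': array([ 0.77767579, -2.56927171,  1.15694162]), 'tvec': array([0.49283973, 0.28338529, 0.82186856])}
[0.19121256 0.63166031 0.750406  ]
{'fx': 316.5635578572769, 'fy': 316.5635578572769, 'cx': 279.8330331069011, 'cy': 209.51452065534318, 'k1': -0.05071125392611064, 'rvec': array([-2.33314106,  1.74223481,  0.24441229]), 'tvec': array([-0.67379408, -0.03470064,  0.37990644])}
[ 0.25861982 -0.62698571  0.37354545]
```

View pics/s0.png

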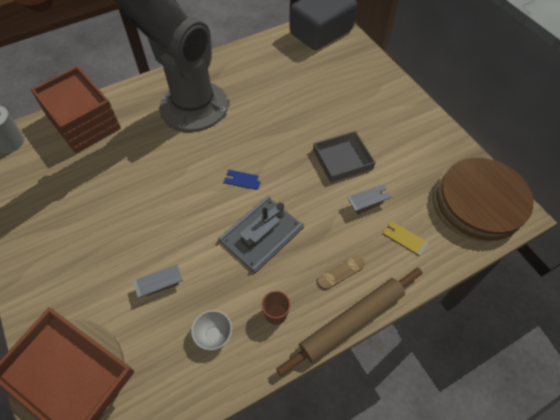

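View pics/d0.png

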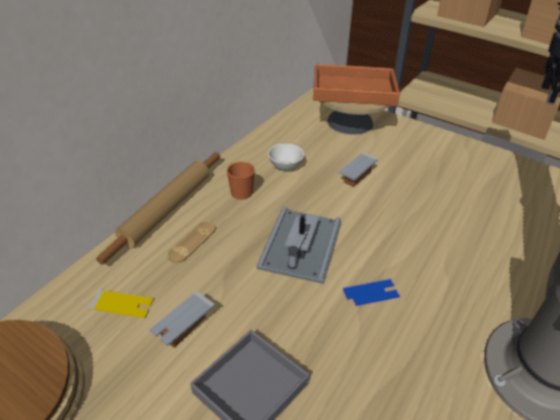

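The scene shows the holder (262,233) with knob (265,213), the notched silver blade (369,198) with its notch on the right, the tray (344,157) and the plain blade (159,281). In the side view the holder is at (300,243), the new blade at (182,318) and the tray at (252,380).

Run:
```python
import cv2,numpy as np
s=cv2.imread('pics/s0.png');d=cv2.imread('pics/d0.png')
def crop(im,x,y,w,h,k): return cv2.resize(im[y:y+h,x:x+w],None,fx=k,fy=k,interpolation=cv2.INTER_CUBIC)
# each 400x300 tile: 
a=crop(s,211,185,100,100,4)[:300*4//3]; a=crop(s,211,193,100,75,4)
b=crop(s,310,130,100,75+0,4)[:, :]
b=crop(s,305,128,100,90,4)[0:360][:360]
b=cv2.resize(b,(400,360)) 
c=crop(d,250,200,100,80,4); e=crop(d,145,285,100,80,4)
t=np.vstack([np.hstack([crop(s,213,192,100,80,4),crop(s,305,135,100,80,4)])[:300],np.hstack([c,e])[:300]])
t=np.vstack([np.hstack([crop(s,213,195,100,75,4),crop(s,310,130,100,75,4)]),np.hstack([crop(d,250,205,100,75,4),crop(d,140,280,100,75,4)])])
cv2.imwrite('pics/c0.png',t)
```

```text
(no output)
```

View pics/c0.png

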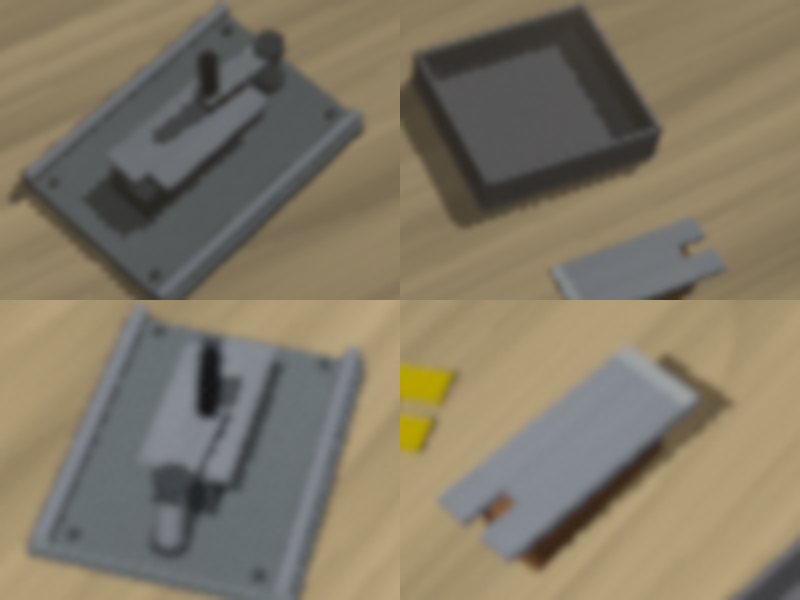

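Run:
```python
from h import *
np.set_printoptions(precision=4,suppress=True)
def t(f,x0,y0,ox,oy,P,z): 
    P=np.array(P,float); return px(f,np.c_[x0+(P[:,0]-ox)/4,y0+(P[:,1]-oy)/4],z)[:,:2]
print('rails s',t('s0',213,195,0,0,[(25,175),(222,8),(165,298),(360,120)],.018))
print('rails d',t('d0',250,205,0,300,[(137,310),(35,548),(352,352),(288,598)],.018))
print('knob s',t('s0',213,195,0,0,[(208,57)],.103),'d',t('d0',250,205,0,300,[(209,345)],.103))
print('pivot s',t('s0',213,195,0,0,[(268,42)],.063),'d',t('d0',250,205,0,300,[(172,478)],.063))
print('bladenew s',t('s0',310,130,400,0,[(552,268),(695,220),(725,268)],.041))
print('bladenew d',t('d0',140,280,400,300,[(625,347),(697,398),(440,500),(497,558)],.041))
print('tray s',t('s0',310,130,400,0,[(415,52),(583,8),(660,130),(488,205)],.035))
print('bedblade s',t('s0',213,195,0,0,[(110,150),(160,187),(268,98)],.045))
print('bedblade d',t('d0',250,205,0,300,[(275,345),(232,485),(140,465)],.045))
o=r.get_obs();M=R.from_rotvec(o['orientation']).as_matrix();print(M)
```

```text
rails s [[ 0.5229 -0.1445]
 [ 0.4665  0.0432]
 [ 0.6538 -0.1019]
 [ 0.5985  0.0839]]
rails d [[ 0.651  -0.1073]
 [ 0.5888  0.0887]
 [ 0.5234 -0.1475]
 [ 0.4593  0.0436]]
knob s [[ 0.5467 -0.0094]] d [[ 0.5505 -0.0189]]
pivot s [[0.5338 0.0444]] d [[0.5339 0.0417]]
bladenew s [[0.5921 0.2387]
 [0.6079 0.3554]
 [0.6532 0.3493]]
bladenew d [[0.6396 0.2289]
 [0.5905 0.2333]
 [0.6504 0.3466]
 [0.6072 0.3544]]
tray s [[0.3657 0.2609]
 [0.3919 0.4037]
 [0.5234 0.3855]
 [0.5188 0.2312]]
bedblade s [[ 0.5481 -0.0884]
 [ 0.5904 -0.0714]
 [ 0.5646  0.0274]]
bedblade d [[ 0.551  -0.0989]
 [ 0.5136  0.0127]
 [ 0.5623  0.0276]]
[[ 0.9589  0.2838 -0.0005]
 [ 0.2838 -0.9589  0.0013]
 [-0.0001 -0.0014 -1.    ]]
```

```bash
cat >> h.py <<'E'
def to(x,y,z,ang):
    "shift and roll to bring the TCP to x,y,z with tool y axis along ang deg (mod 180)"
    o=r.get_obs();M=R.from_rotvec(o['orientation']).as_matrix()
    d=M.T@(np.array([x,y,z])-o['tcp_pos']); a=np.degrees(np.arctan2(M[1,1],M[0,1]))
    w=-((ang-a+90)%180-90)
    print('shift',d.round(4),'roll',np.radians(w).round(3),'y now',a.round(2),'pos',o['tcp_pos'].round(4),'tilt',M[:2,2].round(4),'t',round(o['clock'],2))
E
python3 -c "
from h import *
to(.549,-.01,.36,-28.3)"
```

```text
shift [ 0.5236 -0.5093  0.0446] roll -0.789 y now -73.51 pos [ 0.1915 -0.6471  0.404 ] tilt [-0.0005  0.0013] t 0.15
```

>>> carry_out([
  [0.524, -0.509, 0.0, -0.789, 0.085],
  [0.524, -0.509, 0.0, -0.789, 0.085],
  [0.524, -0.509, 0.0, -0.789, 0.085],
  [0.524, -0.509, 0.0, -0.789, 0.085],
  [0.524, -0.509, 0.0, -0.789, 0.085],
  [0.524, -0.509, 0.0, -0.789, 0.085],
  [0.524, -0.509, 0.0, -0.789, 0.085],
  [0.524, -0.509, 0.0, -0.789, 0.085],
])

```text
clock: 0.95
tcp_pos: [0.388, -0.2967, 0.4048]
orientation: [2.697, 1.61, -0.0]
contact_force: [0.3, -0.4, 1.2]
grip_width: 0.0854
gripper_force: 0.0
```

```bash
python3 -c "
from h import *
to(.549,-.01,.36,-28.3)"
```

```text
shift [0.3288 0.0057 0.0447] roll -0.0 y now -28.32 pos [ 0.388  -0.2967  0.4048] tilt [ 0.0001 -0.0003] t 0.95
```

>>> carry_out([
  [0.329, 0.006, 0.04, 0, 0.085],
  [0.329, 0.006, 0.04, 0, 0.085],
  [0.329, 0.006, 0.04, 0, 0.085],
  [0.329, 0.006, 0.04, 0, 0.085],
  [0.329, 0.006, 0.04, 0, 0.085],
  [0.329, 0.006, 0.04, 0, 0.085],
  [0.329, 0.006, 0.04, 0, 0.085],
  [0.329, 0.006, 0.04, 0, 0.085],
])

```text
clock: 1.75
tcp_pos: [0.5501, -0.0064, 0.3643]
orientation: [-2.689, -1.62, -0.003]
contact_force: [-0.8, -0.1, 0.1]
grip_width: 0.0854
gripper_force: 0.0
```

```bash
python3 -c "
from h import *
im=snap('wrist','w1')
to(.549,-.01,.24,-28.3)
P=[[.561,-.0398,.04],[.547,.006,.04],[.5357,.0445,.063],[.5518,-.0092,.103],[.4665,.0432,.018],[.5229,-.1445,.018]]
print(proj('w1',P).round(0))
b=cv2.imread('pics/w1.png')
for q in proj('w1',P): cv2.drawMarker(b,tuple(int(v) for v in q),(0,0,255),0,6)
cv2.imwrite('pics/w1m.png',cv2.resize(b,None,fx=1.42,fy=1.42,interpolation=2))"
```

```text
shift [-0.0009  0.0002  0.1242] roll 0.005 y now -28.04 pos [ 0.5493 -0.0093  0.3642] tilt [-0.0008  0.0012] t 1.8
[[306. 221.]
 [271. 187.]
 [237. 160.]
 [283. 218.]
 [185. 188.]
 [315. 308.]]
```

View pics/w1m.png

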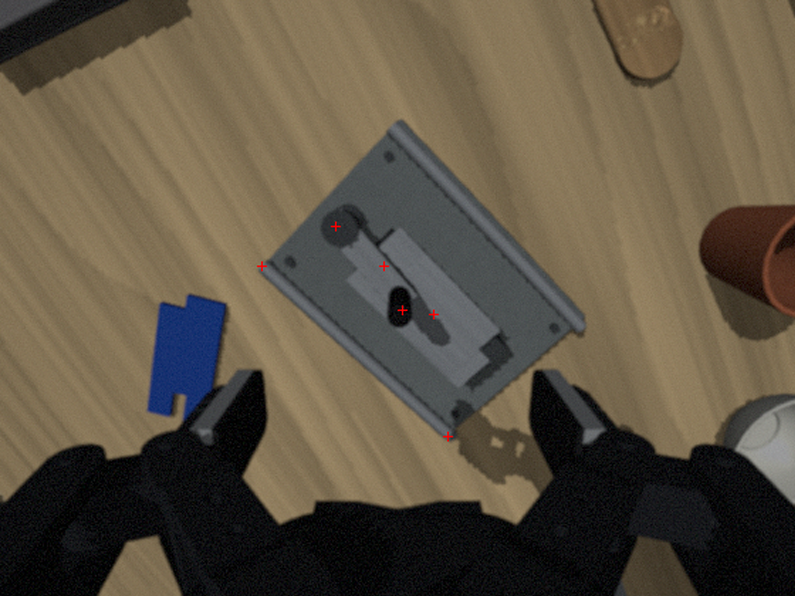

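Wrist view (×1.42): knob at (400,307), post top (340,226), rails' ends (265,265), (448,435), (400,125), (580,325); predictions agree within a few px.

```bash
python3 -c "
from h import *
k=1.42
print('knob px at z .06/.103',k*proj('w1',[[.5518,-.0092,.06],[.5518,-.0092,.103]]))
print('rails',px('w1',np.array([[265,265],[448,436],[399,125],[580,327]])/k,.018))
print('post',px('w1',np.array([[340,226]])/k,.063))
print('knob top',px('w1',np.array([[400,318]])/k,.103),px('w1',np.array([[400,296]])/k,.103))
print('blade -x end corners',px('w1',np.array([[463,387],[500,335]])/k,.045))
"
```

```text
knob px at z .06/.103 [[401.51302116 289.74621114]
 [402.19050218 309.94583777]]
rails [[ 0.46878172  0.04311703  0.018     ]
 [ 0.52353791 -0.14411046  0.018     ]
 [ 0.59818044  0.08180965  0.018     ]
 [ 0.6520522  -0.107246    0.018     ]]
post [[0.53789054 0.04383755 0.063     ]]
knob top [[ 0.54863211 -0.01268387  0.103     ]] [[ 0.55438723 -0.00175922  0.103     ]]
blade -x end corners [[ 0.55549453 -0.09625459  0.045     ]
 [ 0.59490802 -0.07269821  0.045     ]]
```

>>> carry_out([
  [-0.003, 0.001, 0.05, 0.005, 0.085],
  [-0.003, 0.001, 0.1, 0.005, 0.085],
  [-0.003, 0.001, 0.127, 0.005, 0.06],
  [-0.003, 0.001, 0.127, 0.005, 0.023],
  [-0.003, 0.001, 0.127, 0.005, 0.023],
  [-0.003, 0.001, 0.127, 0.005, 0.023],
  [-0.003, 0.001, 0.127, 0.005, 0.023],
  [-0.003, 0.001, 0.127, 0.005, 0.023],
], force=20)

```text
clock: 2.6
tcp_pos: [0.5489, -0.015, 0.2392]
orientation: [2.7, 1.603, 0.003]
contact_force: [0.6, 0.2, 0.4]
grip_width: 0.0231
gripper_force: 0.0
```

```bash
python3 -c "
from h import *
snap('wrist','w2')
to(.549,-.012,.237,-28.3)
o=r.get_obs();M=R.from_rotvec(o['orientation']).as_matrix()
pv=np.array([.5385,.0435,0]);x=np.radians(106.3);k0=pv[:2]
for a in np.r_[.1:1.7:9j]:
  k=k0-.056*np.array([np.cos(x-a),np.sin(x-a)])
  d=M.T@(np.r_[k,.237]-o['tcp_pos']); print(a.round(2),k.round(4),d.round(4))
"
```

```text
shift [ 0.0027 -0.0012  0.0019] roll -0.005 y now -28.6 pos [ 0.5487 -0.0149  0.2389] tilt [ 0.0021 -0.0002] t 2.65
0.1 [ 0.5488 -0.0115] [ 0.003  -0.0016  0.0019]
0.3 [ 0.5376 -0.0125] [-0.0032 -0.0109  0.0018]
0.5 [ 0.5265 -0.0112] [-0.0074 -0.0213  0.0018]
0.7 [ 0.5159 -0.0077] [-0.0094 -0.0323  0.0018]
0.9 [ 0.5062 -0.0022] [-0.0092 -0.0435  0.0018]
1.1 [0.4977 0.0051] [-0.0068 -0.0544  0.0018]
1.3 [0.4909 0.014 ] [-0.0023 -0.0646  0.0017]
1.5 [0.486 0.024] [ 0.0042 -0.0737  0.0017]
1.7 [0.4832 0.0348] [ 0.0123 -0.0814  0.0017]
```

View pics/w2.png

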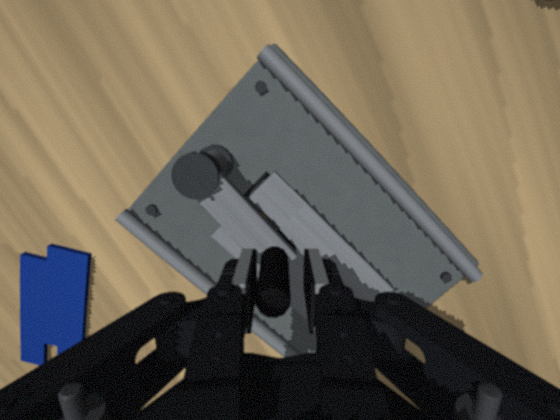

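>>> carry_out([
  [-0.003, -0.011, 0.001, 0, 0.023],
  [-0.007, -0.021, 0.001, 0, 0.023],
  [-0.009, -0.032, 0.001, 0, 0.023],
  [-0.009, -0.043, 0.001, 0, 0.023],
  [-0.007, -0.054, 0.001, 0, 0.023],
  [-0.002, -0.065, 0.001, 0, 0.023],
  [0.004, -0.074, 0.001, 0, 0.023],
  [0.012, -0.082, 0.001, 0, 0.023],
])

```text
clock: 3.45
tcp_pos: [0.4816, 0.036, 0.2367]
orientation: [-2.701, -1.605, -0.0]
contact_force: [0.4, -2.2, -0.2]
grip_width: 0.0227
gripper_force: 0.5
```

>>> carry_out([
  [0, 0, 0, 0, 0.023],
  [0, 0.004, 0, 0, 0.05],
  [0, 0.004, 0, 0, 0.085],
  [0, 0.004, 0, 0, 0.085],
  [0, 0.004, -0.05, 0, 0.085],
  [0, 0.004, -0.1, 0, 0.085],
  [0, 0.004, -0.1, 0, 0.085],
  [0, 0.004, -0.1, 0, 0.085],
])

```text
clock: 4.25
tcp_pos: [0.486, 0.0326, 0.3379]
orientation: [2.701, 1.602, 0.004]
contact_force: [-0.5, 0.3, -0.7]
grip_width: 0.085
gripper_force: 0.0
```

```bash
python3 -c "
from h import *
to(.565,-.046,.33,16.3)
"
```

```text
shift [-0.0311  0.107   0.0081] roll -0.785 y now -28.65 pos [0.486  0.0326 0.3379] tilt [ 0.0029 -0.0002] t 4.25
```

>>> carry_out([
  [-0.031, 0.105, 0.008, -0.785, 0.085],
  [-0.031, 0.105, 0.008, -0.785, 0.085],
  [-0.031, 0.105, 0.008, -0.785, 0.085],
  [-0.031, 0.105, 0.008, -0.785, 0.085],
  [-0.031, 0.105, 0.008, -0.785, 0.085],
  [-0.031, 0.105, 0.008, -0.785, 0.085],
  [-0.031, 0.105, 0.008, -0.785, 0.085],
  [-0.031, 0.105, 0.008, -0.785, 0.085],
])

```text
clock: 5.05
tcp_pos: [0.5626, -0.0447, 0.3275]
orientation: [-1.883, -2.512, 0.002]
contact_force: [-0.2, -0.5, 0.5]
grip_width: 0.085
gripper_force: 0.0
```

```bash
python3 -c "
from h import *
snap('wrist','w3')
to(.5634,-.0412,.19,16.3)
b=cv2.imread('pics/w3.png')
cv2.imwrite('pics/w3m.png',cv2.resize(b,None,fx=1.42,fy=1.42,interpolation=2))"
```

```text
shift [0.003  0.0019 0.1378] roll 0.0 y now 16.32 pos [ 0.5627 -0.0446  0.3278] tilt [-0.0017  0.0001] t 5.1
```

View pics/w3m.png

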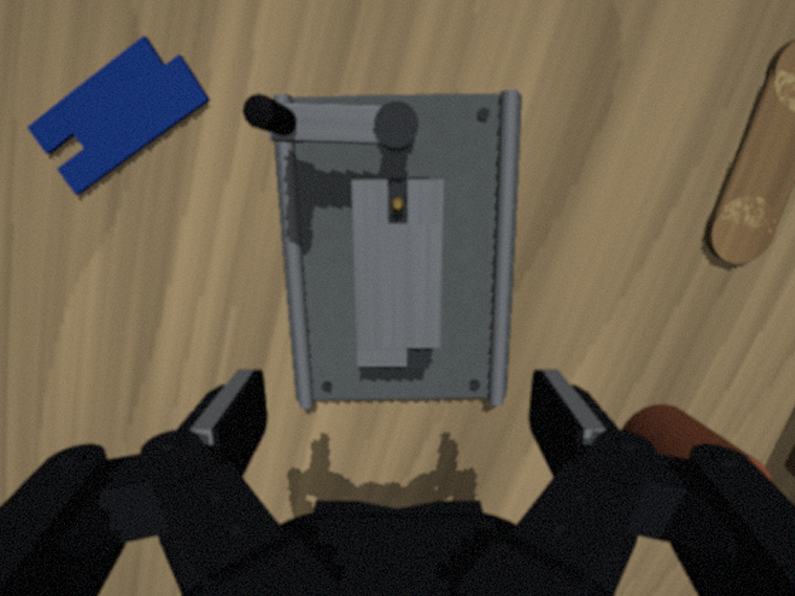

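Keeper is open (bar points left/holder +y); pin at (397,203), worn blade corners (351,180), (443,180), (358,367), (440,349), post (397,124).

```bash
python3 -c "
from h import *
k=1.42
print('blade',px('w3',np.array([[351,180],[443,180],[358,367],[440,349],[397,367]])/k,.045))
print('pin',px('w3',np.array([[397,203]])/k,.051),'post',px('w3',np.array([[397,122]])/k,.063))
print('rails',px('w3',np.array([[283,96],[511,92],[306,405],[498,402]])/k,.020))
"
```

```text
blade [[ 0.52053409  0.01041442  0.045     ]
 [ 0.56867162  0.02448527  0.045     ]
 [ 0.55277078 -0.09550782  0.045     ]
 [ 0.59723412 -0.07017505  0.045     ]
 [ 0.57563816 -0.0887998   0.045     ]]
pin [[0.54796905 0.00595586 0.051     ]] post [[0.53673881 0.04445214 0.063     ]]
rails [[ 0.46837747  0.04410425  0.02      ]
 [ 0.593696    0.08297835  0.02      ]
 [ 0.52649037 -0.14507496  0.02      ]
 [ 0.65314234 -0.10564034  0.02      ]]
```

```bash
python3 -c "
from h import *
to(.5622,-.0400,.192,16.8)"
```

```text
shift [0.0045 0.0011 0.1358] roll -0.008 y now 16.32 pos [ 0.5627 -0.0446  0.3278] tilt [-0.0017  0.0001] t 5.1
```

>>> carry_out([
  [0.005, 0.001, 0.05, -0.008, 0.085],
  [0.005, 0.001, 0.1, -0.008, 0.085],
  [0.005, 0.001, 0.125, -0.008, 0.085],
  [0.005, 0.001, 0.136, -0.008, 0.085],
  [0.005, 0.001, 0.136, -0.008, 0.085],
  [0.005, 0.001, 0.136, -0.008, 0.045],
  [0.005, 0.001, 0.136, -0.008, 0.045],
  [0.005, 0.001, 0.136, -0.008, 0.045],
], force=50)

```text
clock: 5.9
tcp_pos: [0.563, -0.0395, 0.1946]
orientation: [1.871, 2.521, 0.001]
contact_force: [-1.3, -0.4, 6.0]
grip_width: 0.049
gripper_force: 50.6
```

```bash
python3 -c "
from h import *
print(r.get_obs()['gripper_force'],r.get_obs()['grip_width'],r.get_obs()['contact_force'])
to(.5622,-.0400,.192,16.8)
to(.5622,-.0400,.26,16.8)"
```

```text
50.61145305633545 0.0490174683910394 [-1.26512474 -0.38516487  6.01807877]
shift [-0.0003 -0.001   0.0026] roll 0.0 y now 16.82 pos [ 0.563  -0.0395  0.1946] tilt [ 0.0021 -0.0008] t 5.9
shift [-0.0003 -0.0009 -0.0654] roll 0.0 y now 16.82 pos [ 0.563  -0.0395  0.1946] tilt [ 0.0021 -0.0008] t 5.9
```

>>> carry_out([
  [0, 0, -0.02, 0, 0.045],
  [0, 0, -0.06, 0, 0.045],
  [0, 0, -0.1, 0, 0.045],
  [0, 0, -0.14, 0, 0.045],
  [0, 0, -0.16, 0, 0.045],
  [0, 0, -0.16, 0, 0.045],
  [0, 0, -0.16, 0, 0.045],
  [0, 0, -0.16, 0, 0.045],
])

```text
clock: 6.7
tcp_pos: [0.5618, -0.0397, 0.3512]
orientation: [-1.871, -2.521, 0.003]
contact_force: [0.2, -0.3, -3.7]
grip_width: 0.0488
gripper_force: 52.4
```

```bash
python3 -c "
from h import *
print(r.get_obs()['gripper_force'],r.get_obs()['grip_width'],r.get_obs()['contact_force'])
to(.45,.315,.35,-8)"
```

```text
52.375211119651794 0.0488109574281195 [ 0.20309411 -0.31197642 -3.73161266]
shift [ 0.3718 -0.0043  0.0015] roll 0.433 y now 16.84 pos [ 0.5618 -0.0397  0.3512] tilt [-0.0026 -0.0001] t 6.7
```

>>> carry_out([
  [0.03, 0, 0, 0.05, 0.045],
  [0.075, -0.001, 0, 0.1, 0.045],
  [0.12, -0.002, 0, 0.15, 0.045],
  [0.165, -0.002, 0, 0.2, 0.045],
  [0.21, -0.003, 0, 0.26, 0.045],
  [0.255, -0.003, 0, 0.32, 0.045],
  [0.3, -0.004, 0, 0.38, 0.045],
  [0.335, -0.004, 0, 0.433, 0.045],
])

```text
clock: 7.5
tcp_pos: [0.4598, 0.2825, 0.3513]
orientation: [-2.369, -2.061, 0.003]
contact_force: [-0.6, 0.3, -2.5]
grip_width: 0.0487
gripper_force: 52.4
```

>>> carry_out([
  [0.016, 0.007, 0, 0, 0.045],
  [0.033, 0.015, 0, 0, 0.045],
  [0.033, 0.015, 0, 0, 0.045],
  [0.033, 0.015, 0, 0, 0.045],
  [0.033, 0.015, 0, 0, 0.045],
  [0.033, 0.015, 0, 0, 0.045],
  [0.033, 0.015, 0, 0, 0.045],
  [0.033, 0.015, 0, 0, 0.045],
])

```text
clock: 8.3
tcp_pos: [0.481, 0.3102, 0.3528]
orientation: [2.371, 2.061, 0.0]
contact_force: [0.1, 0.6, -2.4]
grip_width: 0.049
gripper_force: 52.4
```

```bash
python3 -c "
from h import *
snap('wrist','w4')
print(r.get_obs()['gripper_force'],r.get_obs()['grip_width'],r.get_obs()['contact_force'])
to(.45,.315,.22,-8)
b=cv2.imread('pics/w4.png')
cv2.imwrite('pics/w4m.png',cv2.resize(b,None,fx=1.42,fy=1.42,interpolation=2))"
```

```text
52.36969470977783 0.048709010721369614 [-0.30809187 -0.65106888 -2.05339213]
shift [ 0.0003 -0.0314  0.1328] roll 0.0 y now -7.99 pos [0.4811 0.3103 0.3528] tilt [ 0.0002 -0.0001] t 8.35
```

View pics/w4m.png

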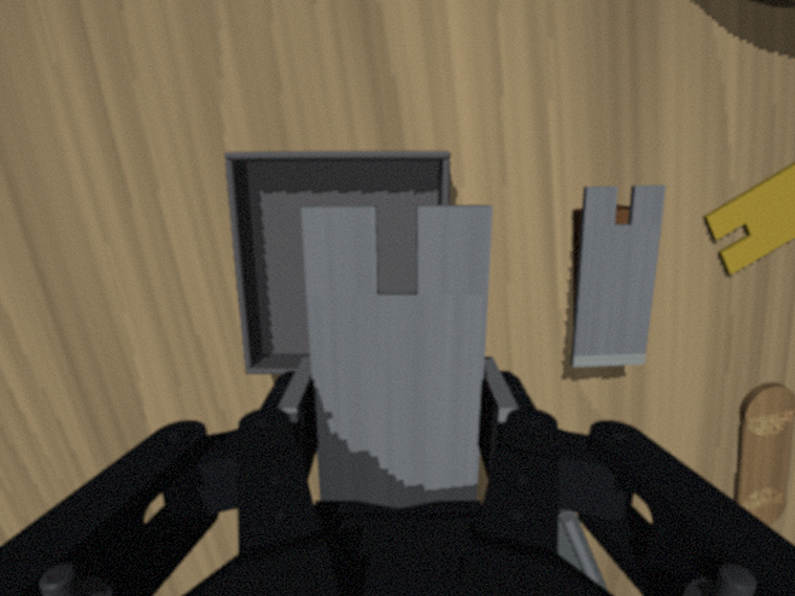

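The blade is held straight; tray rim corners (228,154), (449,154), (247,372); new blade corners (585,187), (663,186), (573,366), (645,366), notch facing up in the image (+tool x).

```bash
python3 -c "
from h import *
k=1.42
t=px('w4',np.array([[228,154],[449,154],[247,372]])/k,.035)[:,:2];print('tray',t,(t[1]+t[2])/2,np.linalg.norm(t[1]-t[0]),np.linalg.norm(t[2]-t[0]))
n=px('w4',np.array([[585,187],[663,186],[573,366],[645,366],[624,222]])/k,.041)[:,:2];print('new',n)
f=(n[0]+n[1])/2;b=(n[2]+n[3])/2;print(f,b,np.degrees(np.arctan2(*(f-b)[::-1])),(f+b)/2,np.linalg.norm(f-b))
w=px('w4',np.array([[302,207],[491,207],[377,294],[417,294]])/k,.20)[:,:2];print(w)
c=(t[1]+t[2])/2
to(c[0],c[1]-.003,.180,-8)
"
```

```text
tray [[0.38972837 0.40408537]
 [0.52438927 0.38457809]
 [0.36813446 0.25932382]] [0.44626186 0.32195095] 0.13606649304022309 0.14636326714286196
new [[0.60482799 0.35404813]
 [0.65400031 0.34839333]
 [0.59326409 0.23480925]
 [0.64370026 0.2272582 ]
 [0.62897396 0.32918489]]
[0.62941415 0.35122073] [0.61848218 0.23103373] 84.80279111390026 [0.62394816 0.29112723] 0.1206831564570519
[[0.46470274 0.37346886]
 [0.51506643 0.36637959]
 [0.48102627 0.34664722]
 [0.49222383 0.34506809]]
shift [ 0.0037 -0.0357  0.1728] roll 0.0 y now -7.99 pos [0.4811 0.3103 0.3528] tilt [ 0.0002 -0.0001] t 8.35
```

>>> carry_out([
  [0.002, -0.018, 0, 0, 0.045],
  [0.004, -0.036, 0.04, 0, 0.045],
  [0.004, -0.036, 0.08, 0, 0.045],
  [0.004, -0.036, 0.12, 0, 0.045],
  [0.004, -0.036, 0.15, 0, 0.045],
  [0.004, -0.036, 0.169, 0, 0.045],
  [0.004, -0.036, 0.169, 0, 0.045],
  [0.004, -0.036, 0.169, 0, 0.045],
])

```text
clock: 9.15
tcp_pos: [0.4454, 0.3202, 0.1842]
orientation: [-2.369, -2.062, -0.0]
contact_force: [0.1, 0.3, -1.0]
grip_width: 0.0485
gripper_force: 52.4
```

>>> carry_out([
  [0, 0, 0, 0, 0.066],
  [0, 0, 0, 0, 0.066],
  [0, 0, 0, 0, 0.066],
  [0, 0, 0, 0, 0.066],
  [0, 0, -0.03, 0, 0.066],
  [0, 0, -0.08, 0, 0.066],
  [0, 0, -0.13, 0, 0.085],
  [0, 0, -0.17, 0, 0.085],
])

```text
clock: 9.95
tcp_pos: [0.4459, 0.3199, 0.3567]
orientation: [2.37, 2.062, 0.003]
contact_force: [0.6, -0.1, 0.5]
grip_width: 0.0849
gripper_force: 0.0
```

```bash
python3 -c "
from h import *
print(r.get_obs()['contact_force'])
to(.624,.285,.33,-5.2)"
```

```text
[ 0.63367454 -0.14333166  0.5091765 ]
shift [-0.0099  0.1812  0.027 ] roll -0.048 y now -7.95 pos [0.4459 0.3199 0.3567] tilt [0.0016 0.0014] t 9.95
```

>>> carry_out([
  [-0.003, 0.045, 0.01, -0.048, 0.085],
  [-0.005, 0.09, 0.02, -0.048, 0.085],
  [-0.008, 0.135, 0.027, -0.048, 0.085],
  [-0.01, 0.181, 0.027, -0.048, 0.085],
  [-0.01, 0.181, 0.027, -0.048, 0.085],
  [-0.01, 0.181, 0.027, -0.048, 0.085],
  [-0.01, 0.181, 0.027, -0.048, 0.085],
  [-0.01, 0.181, 0.027, -0.048, 0.085],
])

```text
clock: 10.75
tcp_pos: [0.6225, 0.2856, 0.3271]
orientation: [-2.318, -2.12, -0.0]
contact_force: [0.5, -0.2, -0.6]
grip_width: 0.0849
gripper_force: 0.0
```

```bash
python3 -c "
from h import *
snap('wrist','w5');snap('side','d5')
to(.624,.285,.188,-5.2)
b=cv2.resize(cv2.imread('pics/w5.png'),None,fx=1.42,fy=1.42,interpolation=2)
b[:200,:240]=cv2.resize(cv2.imread('pics/d5.png')[325:415,190:310],(240,200))
cv2.imwrite('pics/w5m.png',b)"
```

```text
shift [-0.0003  0.0012  0.1392] roll 0.001 y now -5.12 pos [0.6228 0.2854 0.3272] tilt [0.0001 0.0001] t 10.85
```

View pics/w5m.png

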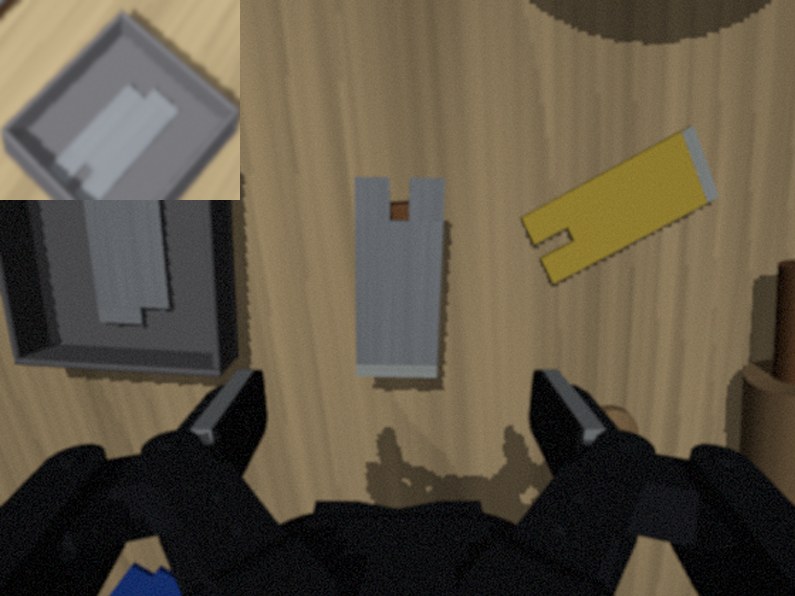

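The worn blade lies flat in the tray. New blade corners: (355,177), (444,178), (357,377), (437,377); notch root (400,221).

```bash
python3 -c "
from h import *
k=1.42
n=px('w5',np.array([[355,177],[444,178],[357,377],[437,377],[400,221]])/k,.041)[:,:2];print('new',n)
f=(n[0]+n[1])/2;b=(n[2]+n[3])/2;a=np.degrees(np.arctan2(*(f-b)[::-1]));print(f,b,a,(f+b)/2,np.linalg.norm(f-b))
for i,j in((0,2),(1,3)): print(np.degrees(np.arctan2(*(n[i]-n[j])[::-1])))
c=(f+b)/2
to(c[0],c[1],.188,a-90)
"
```

```text
new [[0.60580733 0.35379114]
 [0.65470771 0.3488982 ]
 [0.59329065 0.23374158]
 [0.64302082 0.22928334]
 [0.62843235 0.32748704]]
[0.63025752 0.35134467] [0.61815573 0.23151246] 84.23328349190199 [0.62420663 0.29142857] 0.12044173584320231
84.0476964923075
84.41966710927014
shift [0.0061 0.0008 0.1392] roll 0.011 y now -5.12 pos [0.6228 0.2854 0.3272] tilt [0.0001 0.0001] t 10.85
```

>>> carry_out([
  [0.006, 0.001, 0.05, 0.011, 0.085],
  [0.006, 0.001, 0.1, 0.011, 0.085],
  [0.006, 0.001, 0.125, 0.011, 0.085],
  [0.006, 0.001, 0.137, 0.011, 0.085],
  [0.006, 0.001, 0.137, 0.011, 0.085],
  [0.006, 0.001, 0.137, 0.011, 0.045],
  [0.006, 0.001, 0.137, 0.011, 0.045],
  [0.006, 0.001, 0.137, 0.011, 0.045],
], force=60)

```text
clock: 11.65
tcp_pos: [0.6259, 0.2912, 0.1922]
orientation: [2.331, 2.105, 0.005]
contact_force: [-1.5, 0.1, 5.2]
grip_width: 0.0487
gripper_force: 60.9
```

>>> carry_out([
  [0, 0, 0, 0, 0.045],
  [0, 0, -0.02, 0, 0.045],
  [0, 0, -0.06, 0, 0.045],
  [0, 0, -0.1, 0, 0.045],
  [0, 0, -0.13, 0, 0.045],
  [0, 0, -0.14, 0, 0.045],
  [0, 0, -0.14, 0, 0.045],
  [0, 0, -0.14, 0, 0.045],
])

```text
clock: 12.45
tcp_pos: [0.625, 0.2899, 0.3285]
orientation: [-2.332, -2.105, 0.003]
contact_force: [1.1, -0.1, -1.6]
grip_width: 0.048
gripper_force: 62.5
```

```bash
python3 -c "
from h import *
o=r.get_obs();print(o['contact_force'],o['moment'])
to(.5624,-.0404,.30,16.8)"
```

```text
[ 1.09820781 -0.05818007 -1.60459555] [-0.02637692  0.01102891 -0.00269926]
shift [-0.3349 -0.0285  0.029 ] roll -0.395 y now -5.85 pos [0.625  0.2899 0.3285] tilt [-0.0015 -0.0013] t 12.45
```

>>> carry_out([
  [-0.03, -0.003, 0, -0.05, 0.045],
  [-0.075, -0.006, 0, -0.1, 0.045],
  [-0.12, -0.01, 0, -0.15, 0.045],
  [-0.165, -0.014, 0, -0.2, 0.045],
  [-0.21, -0.018, 0, -0.25, 0.045],
  [-0.255, -0.022, 0, -0.3, 0.045],
  [-0.295, -0.025, 0, -0.35, 0.045],
  [-0.32, -0.028, 0, -0.395, 0.045],
])

```text
clock: 13.25
tcp_pos: [0.5635, -0.0292, 0.3273]
orientation: [-1.874, -2.518, 0.006]
contact_force: [0.1, -0.1, -1.6]
grip_width: 0.0481
gripper_force: 62.5
```

```bash
python3 -c "
from h import *
to(.5624,-.0404,.28,16.8)"
```

```text
shift [-0.0104 -0.004   0.0473] roll -0.002 y now 16.68 pos [ 0.5635 -0.0292  0.3273] tilt [-0.0047 -0.0014] t 13.25
```

>>> carry_out([
  [-0.01, -0.004, 0.03, -0.002, 0.045],
  [-0.01, -0.004, 0.06, -0.002, 0.045],
  [-0.01, -0.004, 0.09, -0.002, 0.045],
  [-0.01, -0.004, 0.102, -0.002, 0.045],
  [-0.01, -0.004, 0.102, -0.002, 0.045],
  [-0.01, -0.004, 0.102, -0.002, 0.045],
  [-0.01, -0.004, 0.102, -0.002, 0.045],
  [-0.01, -0.004, 0.102, -0.002, 0.045],
])

```text
clock: 14.05
tcp_pos: [0.5645, -0.0355, 0.229]
orientation: [1.87, 2.522, 0.002]
contact_force: [0.4, 0.7, -1.8]
grip_width: 0.0487
gripper_force: 62.5
```

```bash
python3 -c "
from h import *
snap('wrist','w6')
to(.5624,-.0404,.195,16.8)
b=cv2.imread('pics/w6.png')[60:360,80:480]
cv2.imwrite('pics/w6m.png',cv2.resize(b,None,fx=2,fy=2,interpolation=2))"
```

```text
shift [-0.004  -0.0034  0.0338] roll 0.002 y now 16.9 pos [ 0.5644 -0.0356  0.2288] tilt [ 0.002  -0.0003] t 14.1
```

View pics/w6m.png

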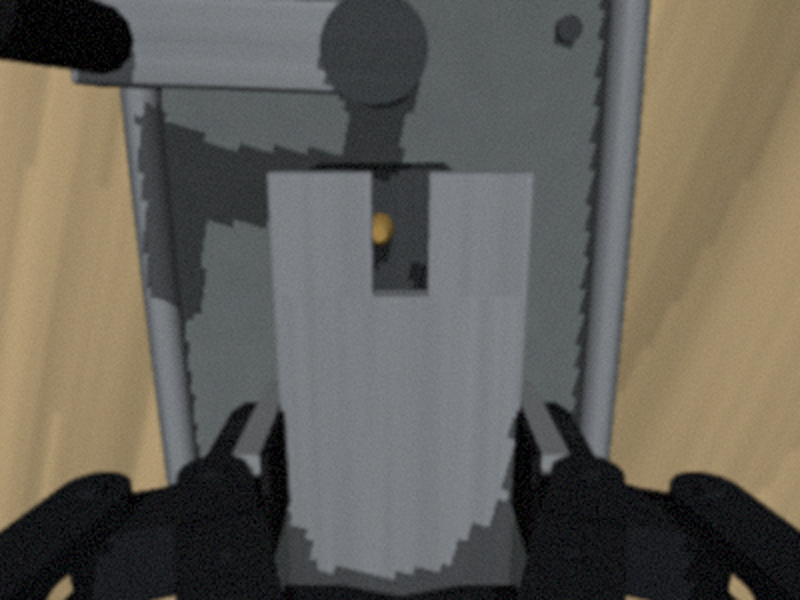

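Pin head at crop (383,228), right edge 393, partly hidden by the notch's left edge; notch edges 373–429, root y 293; blade front edge y 172, x 268–532; post cap centre (375,50).

```bash
python3 -c "
from h import *
c=cal('w6');Mc=R.from_rotvec(c['rvec']).as_matrix();print('cam',-Mc.T@c['tvec'])
def q(P,z): return px('w6',np.array(P,float)/2+[80,60],z)[:,:2]
for z in (.0765,.079):
  b=q([[268,172],[532,174],[373,172],[429,172],[373,290],[429,290]],z);print(z,np.linalg.norm(b[1]-b[0]),np.linalg.norm(b[3]-b[2]))
  e=b[1]-b[0];print('front mid',(b[0]+b[1])/2,(b[2]+b[3])/2,'ang',np.degrees(np.arctan2(*e[::-1])),'root',(b[4]+b[5])/2)
p=q([[383,228],[393,228]],.051);print('pin',p,'post',q([[375,50]],.063))
rl=q([[608,290],[633,30]],.020);print('rail?',rl,np.degrees(np.arctan2(*(rl[1]-rl[0])[::-1])))
"
```

```text
cam [0.54493659 0.03113789 0.19864597]
0.0765 0.050322336448405613 0.01064841457930586
front mid [0.54831817 0.02187506] [0.54843276 0.02205358] ang 16.450440741189247 root [ 5.55199607e-01 -1.80121693e-04]
0.079 0.04929237332848771 0.010430470122105906
front mid [0.54824896 0.02206464] [0.5483612  0.02223951] ang 16.45044074118927 root [5.54989551e-01 4.60873823e-04]
pin [[0.54889446 0.00649886]
 [0.55114462 0.00718028]] post [[0.53670781 0.04282763]]
rail? [[0.61823676 0.00299068]
 [0.59814692 0.07176412]] 106.28393710560485
```

>>> carry_out([
  [-0.002, -0.002, 0, 0, 0.045],
  [-0.0037, -0.0043, 0, 0, 0.045],
  [-0.0037, -0.0043, 0.004, 0, 0.045],
  [-0.0037, -0.0043, 0.009, 0, 0.045],
  [-0.0037, -0.0043, 0.013, 0, 0.045],
  [-0.0037, -0.0043, 0.015, 0, 0.045],
  [-0.0037, -0.0043, 0.015, 0, 0.045],
  [-0.0037, -0.0043, 0.015, 0, 0.045],
])

```text
clock: 14.9
tcp_pos: [0.561, -0.0404, 0.2126]
orientation: [-1.871, -2.524, -0.0]
contact_force: [0.3, 0.2, -2.3]
grip_width: 0.0485
gripper_force: 62.5
```

```bash
python3 -c "
from h import *
im=snap('wrist','w7').astype(int)
to(.5624,-.0404,.195,16.8)
print(r.get_obs()['contact_force'])
roi=im[90:240,200:360]
m=(roi[...,0]-roi[...,2]>50)
ys,xs=np.nonzero(m);print('brass',len(xs),xs.min()+200,xs.max()+200,xs.mean()+200,ys.min()+90,ys.max()+90,ys.mean()+90)
g=im.sum(2)//3
y=int(ys.mean()+90)
for yy in (y-6,y,y+6,y+12): print(yy,g[yy,255:305])
print(g[100:240,245],'col brass',g[100:240,int(xs.mean()+200)])
"
```

```text
shift [-0.0004  0.0013  0.0178] roll 0.002 y now 16.91 pos [ 0.561  -0.0404  0.2128] tilt [0.0002 0.0001] t 14.95
[-0.00479962  0.11890139 -1.93853835]
brass 167 274 286 280.07784431137725 165 180 172.18562874251495
166 [125 124 125 123 127 124 126 127 132 127 105  78  63  59  59  59  59  58
  55  57  75  77  86  87  92  93  91  91  86  84  74  60  60  54  60  63
  64  57  72  93 117 126 133 125 133 128 131 129 133 131]
172 [124 127 124 128 124 127 127 129 130 127 102  79  61  60  57  60  62  60
  68  75  86  99 113 114 121 119 115 109 106  95  86  78  67  49  42  42
  37  50  67  94 120 126 129 128 133 135 127 135 131 132]
178 [127 125 127 124 130 127 128 127 128 120 106  74  58  62  58  58  56  56
  48  41  50  73  96 111 119 118 122 110  97  73  47  36  38  33  33  30
  30  35  56  95 118 130 131 130 130 134 133 129 129 127]
184 [125 127 124 126 129 128 126 128 128 127 102  76  55  59  56  58  59  42
  43  36  27  32  33  30  32  30  32  29  28  33  48  53  55  59  54  46
  29  37  67 102 124 132 129 130 127 129 132 130 128 128]
[ 98  90  92  91  95  88  92  96  89  91  94  97  93
[... 395 characters left out ...]
126 126 123 130 128 126 129 132 126 125 125 131 125 127 126 124
 130 128 130 132 126 130 127 128 126 130 125 128 126 129] col brass [ 56  39  25  30  33  39  42  34  46  55  38  53  55  53  49  50  50  57
  53  48  54  54  51  54  52  52  52  50  52  54  52  53  60  50  50  54
  49  30  21  22  33  33  26  22  35  37  54  58  59  56  58  60  59  58
  60  53  64  63  58  59  57  57  54  64  76  88  93  95 103 111 113 121
 119 118 118 120 117 120 118 106  72  40  31  31  30  32  29  35  28  28
  38  42  54  53  58  60  59  62  53  59  59  49  62  54  63  84  92 102
 119 124 127 129 127 129 129 128 133 131 128 125 127 130 126 130 129 127
 129 131 130 130 125 126 129 124 126 128 127 126 123 127]
```

>>> carry_out([
  [0, 0, 0.003, 0, 0.045],
  [0, 0, 0.006, 0, 0.045],
  [0, 0, 0.009, 0, 0.045],
  [0, 0, 0.012, 0, 0.045],
  [0, 0, 0.014, 0, 0.045],
  [0, 0, 0.015, 0, 0.045],
  [0, 0, 0.016, 0, 0.045],
  [0, 0, 0.016, 0, 0.045],
])

```text
clock: 15.75
tcp_pos: [0.5609, -0.0405, 0.1966]
orientation: [-1.871, -2.524, 0.0]
contact_force: [0.2, 0.5, -1.6]
grip_width: 0.0482
gripper_force: 62.5
```

```bash
python3 -c "
from h import *
im=snap('wrist','w8').astype(int)
to(.5624,-.0404,.195,16.8)
print(r.get_obs()['contact_force'])
roi=im[90:240,200:360]
m=(roi[...,0]-roi[...,2]>50)
ys,xs=np.nonzero(m);print('brass',len(xs),xs.min()+200,xs.max()+200,xs.mean()+200,ys.min()+90,ys.max()+90,ys.mean()+90)
"
```

```text
shift [-0.0004  0.0014  0.0017] roll 0.002 y now 16.9 pos [ 0.561  -0.0405  0.1967] tilt [ 0. -0.] t 15.8
[ 0.57989603  0.65305435 -2.27523061]
brass 221 273 287 280.2262443438914 170 187 178.34389140271492
```

>>> carry_out([
  [0, 0, 0.0005, 0, 0.045],
  [0, 0, 0.001, 0, 0.045],
  [0, 0, 0.0015, 0, 0.045],
  [0, 0, 0.002, 0, 0.045],
  [0, 0, 0.0025, 0, 0.045],
  [0, 0, 0.003, 0, 0.045],
  [0, 0, 0.003, 0, 0.045],
  [0, 0, 0.003, 0, 0.045],
])

```text
clock: 16.6
tcp_pos: [0.561, -0.0402, 0.196]
orientation: [1.87, 2.523, -0.002]
contact_force: [-8.2, -1.0, 22.5]
grip_width: 0.0486
gripper_force: 64.5
```

>>> carry_out([
  [0, 0, -0.001, 0, 0.045],
  [0, 0, -0.002, 0, 0.045],
  [0, 0, -0.002, 0, 0.045],
  [0, 0, -0.002, 0, 0.055],
  [0, 0, -0.002, 0, 0.065],
  [0, 0, -0.002, 0, 0.075],
  [0, 0, -0.002, 0, 0.075],
  [0, 0, -0.002, 0, 0.075],
])

```text
clock: 17.4
tcp_pos: [0.561, -0.0405, 0.1956]
orientation: [-1.871, -2.524, -0.0]
contact_force: [1.1, -0.1, 1.1]
grip_width: 0.0747
gripper_force: 0.0
```

>>> carry_out([
  [0, 0, -0.02, 0, 0.08],
  [0, 0, -0.06, 0, 0.085],
  [0, 0, -0.1, 0, 0.085],
  [0, 0, -0.13, 0, 0.085],
  [0, 0, -0.13, 0, 0.085],
  [0, 0, -0.13, 0, 0.085],
  [0, 0, -0.13, 0, 0.085],
  [0, 0, -0.13, 0, 0.085],
])

```text
clock: 18.2
tcp_pos: [0.5604, -0.0406, 0.3243]
orientation: [-1.869, -2.522, 0.002]
contact_force: [-0.7, -0.2, -0.1]
grip_width: 0.0851
gripper_force: 0.0
```

```bash
python3 -c "
from h import *
snap('wrist','w9');snap('side','d9')
print(r.get_obs()['contact_force'])
a=cv2.resize(cv2.imread('pics/w9.png')[40:300,120:440],(640,520),interpolation=2)
a[:, :160]=cv2.resize(cv2.imread('pics/d9.png')[205:285,290-15:325-12],(160,520//1),interpolation=2) if 0 else a[:,:160]
cv2.imwrite('pics/w9m.png',a)
to(.4835,.033,.337,-28.3)
to(.4835,.033,.237,-28.3)
"
```

```text
[-0.27789337  0.5656711   0.74155665]
shift [ 0.0928 -0.0524 -0.0122] roll 0.789 y now 16.91 pos [ 0.5606 -0.0405  0.3246] tilt [-0.0019  0.0004] t 18.3
shift [ 0.0927 -0.0523  0.0878] roll 0.789 y now 16.91 pos [ 0.5606 -0.0405  0.3246] tilt [-0.0019  0.0004] t 18.3
```

View pics/w9m.png

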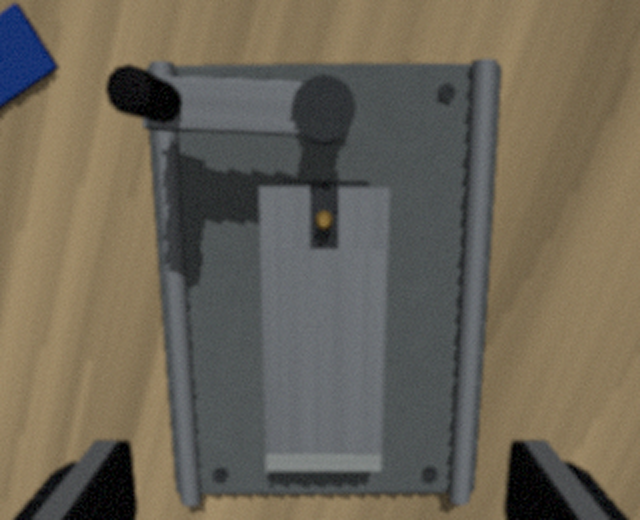

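The new blade sits flat and straight with the pin centred in its notch; knob top at crop (128,88). Now shut the keeper.

```bash
python3 -c "
from h import *
print(px('w9',[[120+130/2,40+88/2]],.103),px('w9',[[120+160/2,40+101/2]],.06),px('w9',[[120+324/2,40+108/2]],.063))
to(.4835,.033,.337,-28.3)"
```

```text
[[0.48283723 0.02977855 0.103     ]] [[0.48097352 0.02935371 0.06      ]] [[0.53681012 0.04335726 0.063     ]]
shift [ 0.0928 -0.0524 -0.0122] roll 0.789 y now 16.91 pos [ 0.5606 -0.0405  0.3246] tilt [-0.0019  0.0004] t 18.3
```

>>> carry_out([
  [0.03, -0.017, 0, 0.12, 0.085],
  [0.06, -0.034, 0, 0.25, 0.085],
  [0.092, -0.052, 0, 0.4, 0.085],
  [0.092, -0.052, 0, 0.55, 0.085],
  [0.092, -0.052, 0, 0.7, 0.085],
  [0.092, -0.052, 0, 0.789, 0.085],
  [0.092, -0.052, 0, 0.789, 0.085],
  [0.092, -0.052, 0, 0.789, 0.085],
])

```text
clock: 19.1
tcp_pos: [0.4844, 0.0325, 0.3254]
orientation: [-2.695, -1.614, 0.001]
contact_force: [0.0, -0.1, -0.3]
grip_width: 0.085
gripper_force: 0.0
```

```bash
python3 -c "
from h import *
to(.4835,.033,.237,-28.3)"
```

```text
shift [ 0.     -0.0009  0.0884] roll 0.003 y now -28.14 pos [0.4844 0.0325 0.3254] tilt [-0.0006 -0.    ] t 19.1
```

>>> carry_out([
  [-0.003, 0, 0.04, 0, 0.085],
  [-0.003, 0, 0.08, 0, 0.085],
  [-0.003, 0, 0.088, 0, 0.06],
  [-0.003, 0, 0.088, 0, 0.023],
  [-0.003, 0, 0.088, 0, 0.023],
  [-0.003, 0, 0.088, 0, 0.023],
  [-0.003, 0, 0.088, 0, 0.023],
  [-0.003, 0, 0.088, 0, 0.023],
], force=20)

```text
clock: 19.9
tcp_pos: [0.4834, 0.0298, 0.2386]
orientation: [2.696, 1.61, 0.002]
contact_force: [0.4, 0.4, -0.4]
grip_width: 0.0227
gripper_force: 0.0
```

```bash
python3 -c "
from h import *
o=r.get_obs();M=R.from_rotvec(o['orientation']).as_matrix()
x=np.radians(106.8);k0=np.array([.537,.0437]);print(o['tcp_pos'])
for a in np.r_[1.5:-.1:9j]:
  k=k0-.056*np.array([np.cos(x-a),np.sin(x-a)])
  print(a.round(2),k.round(4),(M.T@(np.r_[k,.238]-o['tcp_pos'])).round(4))
"
```

```text
[0.48337234 0.02977644 0.2386279 ]
1.5 [0.4847 0.0238] [-0.0047  0.004   0.0006]
1.3 [0.4897 0.0138] [-0.0111  0.0131  0.0006]
1.1 [0.4966 0.005 ] [-0.0156  0.0234  0.0007]
0.9 [ 0.5051 -0.0023] [-0.018   0.0343  0.0007]
0.7 [ 0.5148 -0.0077] [-0.0181  0.0455  0.0007]
0.5 [ 0.5255 -0.0111] [-0.016   0.0565  0.0007]
0.3 [ 0.5366 -0.0123] [-0.0118  0.0668  0.0007]
0.1 [ 0.5478 -0.0113] [-0.0056  0.0761  0.0007]
-0.1 [ 0.5585 -0.008 ] [0.0023 0.084  0.0008]
```

>>> carry_out([
  [-0.011, 0.013, 0, 0, 0.023],
  [-0.016, 0.023, 0, 0, 0.023],
  [-0.018, 0.034, 0, 0, 0.023],
  [-0.018, 0.045, 0, 0, 0.023],
  [-0.016, 0.056, 0, 0, 0.023],
  [-0.012, 0.067, 0, 0, 0.023],
  [-0.006, 0.076, 0, 0, 0.023],
  [0.002, 0.084, 0, 0, 0.023],
])

```text
clock: 20.7
tcp_pos: [0.5591, -0.0081, 0.2377]
orientation: [-2.697, -1.61, -0.0]
contact_force: [-3.7, 0.4, 1.4]
grip_width: 0.0229
gripper_force: 4.4
```

>>> carry_out([
  [0, 0.001, 0, 0, 0.023],
  [0, 0.001, 0, 0, 0.023],
  [0, 0.001, 0, 0, 0.023],
  [0, 0.001, 0, 0, 0.023],
  [0, 0.001, 0, 0, 0.023],
  [0, 0.001, 0, 0, 0.023],
  [0, 0.001, 0, 0, 0.023],
  [0, 0.001, 0, 0, 0.023],
])

```text
clock: 21.5
tcp_pos: [0.5588, -0.0082, 0.2378]
orientation: [-2.696, -1.611, -0.001]
contact_force: [-2.7, 5.8, -0.5]
grip_width: 0.0231
gripper_force: 2.0
```

>>> carry_out([
  [0.001, 0.001, 0, 0, 0.023],
  [0.002, 0.002, 0, 0, 0.023],
  [0.002, 0.002, 0, 0, 0.023],
  [0.002, 0.002, 0, 0, 0.023],
  [0.002, 0.002, 0, 0, 0.023],
  [0.002, 0.002, 0, 0, 0.023],
  [0.002, 0.002, 0, 0, 0.023],
  [0.002, 0.002, 0, 0, 0.023],
])

```text
clock: 22.3
tcp_pos: [0.5598, -0.0079, 0.2375]
orientation: [-2.696, -1.61, 0.007]
contact_force: [-9.2, 4.1, 7.0]
grip_width: 0.0229
gripper_force: 4.7
```

>>> carry_out([
  [-0.001, -0.003, 0, 0, 0.023],
  [-0.002, -0.005, 0, 0, 0.023],
  [-0.002, -0.005, 0, 0, 0.05],
  [-0.002, -0.005, 0, 0, 0.085],
  [-0.002, -0.005, 0, 0, 0.085],
  [-0.002, -0.005, -0.04, 0, 0.085],
  [-0.002, -0.005, -0.09, 0, 0.085],
  [-0.002, -0.005, -0.12, 0, 0.085],
])

```text
clock: 23.1
tcp_pos: [0.5569, -0.007, 0.361]
orientation: [2.696, 1.61, 0.005]
contact_force: [0.9, -0.3, -0.2]
grip_width: 0.0853
gripper_force: 0.0
```

```bash
python3 -c "
from h import *
snap('wrist','w10');im=cv2.imread('pics/w10.png').max(2).astype(int)
print(r.get_obs()['contact_force'],r.get_obs()['tcp_pos'])
x=np.radians(106.8);k0=np.array([.537,.0437])
roi=(im[150:250,230:330]<25).astype(np.uint8)
n,l,s,c=cv2.connectedComponentsWithStats(roi);print([(t.tolist(),q.round(1)+[230,150]) for t,q in zip(s[1:],c[1:]) if t[4]>60])
for a in (0,.1,.2,.3):
  k=k0-.056*np.array([np.cos(x-a),np.sin(x-a)]);print(a,proj('w10',[[*k,.06],[*k,.0815],[*k,.103]]).round(1).tolist())
"
```

```text
[1.78531173 0.82458037 3.91767522] [ 0.55817685 -0.00666928  0.36514381]
[([39, 53, 16, 27, 332], array([276.1, 216.2]))]
0 [[276.1, 207.5], [275.9, 214.4], [275.6, 222.5]]
0.1 [[271.4, 211.6], [270.9, 218.8], [270.2, 227.3]]
0.2 [[266.4, 215.2], [265.4, 222.7], [264.3, 231.4]]
0.3 [[261.1, 218.2], [259.7, 225.9], [258.1, 234.9]]
```

```bash
python3 -c "
from h import *
print(r.hand_in())"
```

```text
the job is handed in; nothing more can be done
None
```

I handed the job in at about 23 s. The worn blade is in the scrap tray. The new blade is flat on the bed with the pin centred in its notch, and the keeper is shut against its stop. I checked all three in camera images, but hand-in returned no verdict.

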